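# Set the packing tweezers to the gauge

## Robot

A 6-joint arm with a two-finger parallel gripper is mounted at the origin on the work surface. World frame = base frame: x ahead of the robot, y to its left, z up, the work surface at z = 0. Lengths are in mm, angles in rad, forces in N, time in s.
With the tool pointing down it reaches from about 300 to 775 mm from the base axis. Payload 14.6 kg.
Tool frame: the origin (TCP) lies between the finger pads; the fingertips stand 22 mm ahead of it and the grasp point (between the pads) lies 3 mm ahead of it (manip.tcp_to_tips is the distance from the TCP to the fingertips, in mm); y points along the fingers, z is the direction in which the jaws open and shut, and the axes are right-handed (so a half turn about y gives the same grasp; the last joint's range is limited). The gripper opens to 94 mm and grips with 3 to 60 N. Pads are 16 mm wide; open, the fingers measure 119 mm over their backs; the gripper's body (75 mm by 177 mm) begins 78 mm behind the grasp point.
Start: joints at [-1.183, 0.3, 1.521, -0, 1.321, -0.067], TCP at [241.597, -494.085, 227.446] pointing down, gripper open.
Joint ranges: [-3.03, 3.03], [-0.79, 2.21], [0.23, 2.52], [-1.04, 4.18], [0, 3.07], [-2.55, 2.55]. Speed limits (rad/s): [2.22, 2.22, 2.57, 3.14, 3.14, 3.14].

## Interface

Orientations are given as [roll, pitch, yaw] about the fixed x, y, z axes, in that order (R = Rz(yaw) Ry(pitch) Rx(roll)).
In Python, from cell import manip gives the robot as it stands.
- The arm moves only by the shell command python3 -m jog 'ROWS' [OPENING] [FORCE]. ROWS is JSON, one flat list of numbers, 6 for each row, row after row: the shift along the tool's x, y, z in mm, then the turn, a rotation vector about the tool's x, y, z in degrees. A call has 1 to 10 rows; each row is the pose to reach, as a shift and turn from the pose commanded when the call began, along the tool's axes at that moment; what a row does not reach only later rows make up. A row lasts 1/12 s, in which the tool goes at most 41.7 mm and 7.16 degrees, less where a joint would pass 70% of its speed; a pose out of reach is approached as far as the arm can. A call with a gripper value outside its range is refused whole. OPENING is the finger opening in mm, from 0 to 94, set as the call begins (- or left out, the last holds). The fingers move at their own pace and stop on an object; FORCE is the grip in N (left out, the last holds). Time passes only in rows, so rows that repeat a pose let the fingers close. It gives the time, the measured TCP pose, the force and the opening at its end, in the units of the state.
- manip.read_state(): the state, without advancing time (a new reading comes with each control period).
- manip.camera(name): name is "scene" or "side" or "wrist"; returns a dict with "img" (480x640x3 uint8, red, green, blue), "intrinsics" (3x3 intrinsics, pixels), "origin" and "orientation" of the camera in the world. Camera axes: x right, y down, z forward; pixel columns grow to the right and rows downward; lengths in mm; the calibration is good to about 2 mm. A picture is of the moment at which its call begins. There is no depth.
- manip.sign_off(): hands the job in, once; it reports no verdict.
Trained networks look in a picture, given as the dict that the camera call returned (one of the last four; its "shot" number tells which), for a name from the list of things; names that differ only in an ending like _2 or _b are one class to them, and where a whole thing is asked for, a point or a joint stands for the part that bears it (a point fixed in the world has none). Each returns a list of dicts, best first, with "score" (0 to 1); they miss things now and then, are a little off and sometimes report something else, mostly with a low value. They report only what shows in the picture. A call takes as long as a camera call. They do not tell look-alikes from the thing itself.
- manip.masks_of(thing, picture): "pixels" (480x640 bool, what is visible of it) and "xy" ([column, row] in pixels, amid what is visible of it).
- manip.tip_of(thing, picture): "xy" ([column, row] in pixels: a listed point, or the origin of a listed thing).
The state is a dict: "clock": time; "joints": joint angles; "qd": joint speeds; "effort": joint torques, N m; "eef_pos": TCP position; "eef_rot": TCP orientation; "wrist_force": force on the tool from outside, world axes, zero at the start; "moment": the same for the moment, N m; "finger_gap": finger opening in mm.
Only numpy, scipy, OpenCV 4.12 (cv2) and the standard library are available. Lean on these libraries where they do the work, as an engineer would, in place of code of your own. Each camera call takes 0.05 s, during which the arm holds its last target.

## Task

Set the chocolate-packing tweezers to the gauge: first lay the green gauge plate flush on top of the aluminium block, lines up and long sides together, and let go of it. Then pick up the sprung tweezers from above, squeeze them until each tip stands right over its own white line, with the tips lying along the lines about a centimetre above the plate and touching nothing, and keep that gap steady for a couple of seconds. Finish while still holding the squeezed tweezers there, and leave the other things on the table where they are.

Things in the scene. Friction and masses are not known exactly. Their poses are not given: they have to be found in the camera images.
- block: plain aluminium block fixed to the steel table, 90 (x) x 50 (y) x 40 (z) mm, sharp upright sides; origin at the centre of its underside, z up, x along its long side
- plate: loose dark green gauge plate, 90 (x) x 50 (y) x 10 (z) mm, about 0.12 kg, lying flat on the table; the same outline as the block. Two white lines on its top, 4 mm wide and 74 mm long, run along x at y = -11 and +11 mm (22 mm between centre lines). Origin at the centre of its underside, z up; it is the same either way round. Best gripped across its 50 mm width
- tweezers: loose sprung steel tweezers with two blue grip pads, 191 mm long, 14 mm high, about 0.09 kg, lying flat. Origin on the underside, midway between the pads; x towards the tips, z up; back end at x = -116 mm, tips at x = +75 mm. Pads: 34 mm long, 18 mm high, 43 mm over their outsides at rest. Taken from above, across the pads, they hang level
- limb_left (a joint): how far the tweezers are squeezed: inward turn of each arm (both swing alike, hinges at x = -90 mm, y = +-10 mm). 0 at rest: 43 mm over the pads, tip centres 44 mm apart. 0.067 rad: about 31 mm over the pads, tip centres 22 mm apart. 0.105 rad: shut, about 24 mm. The gap changes 1.8 mm per mm at the pads. Spring, per pad: 6 N at rest, 10 N at 22 mm, 13 N shut, so stop the gripper at an opening
- tips_mid (a point): point midway between the two tips, level with the tweezers' underside, 75 mm ahead of the tweezers' origin; it moves with the tweezers' body; axes as the tweezers'
- tip_left (a point): centre of the end of the tweezers' left (+y) tip, 5 mm above the tweezers' underside; each tip is 4 mm wide and 8 mm deep
- tip_right (a point): centre of the end of the tweezers' right (-y) tip, 5 mm above the underside
- bars: two flat dark green chocolate cartons with a white band, stuck together, 75 x 150 x 28 mm; to be left alone; origin at its underside
- jar: amber glass jar with a steel cap, 64 mm across, 95 mm high; to be left alone; origin at its underside
- roll: upright-axis roll of brown tape, 92 mm across, 48 mm high; to be left alone; origin at its underside
- tray: open cardboard tray, 120 x 170 x 60 mm; to be left alone; origin at its underside
- marker: black marker pen with a red cap, 120 mm long, 13 mm high, lying on the cartons (bars); to be left alone; origin at its underside
- bowl: steel bowl, 140 mm across, 60 mm high; to be left alone; origin at its underside
Things that resemble listed ones, but are neither listed nor needed, are in the scene too. Several things have the shape of the tweezers; the one meant has the colours described above.

How it is judged (in metres and radians):
On the way, in this order (a step that is already met when the one before it is completed fails the run):
1. the gauge plate lies flush on the block and is let go (horizontal distance between plate and block below 0.004 m and angle between the x axis of plate and the x axis of block, either way round below 0.09 rad and z of plate in the frame of block between 0.037 and 0.043 m and angle between plate's own z axis and vertical below 0.04 rad and contact force between the fingers and plate below 0.1 N), for 0.3 s.
2. the tweezers are held at the marked gap over the plate's lines for a second (distance between tip_left and tip_right between 0.019 and 0.025 m and y of tips_mid in the frame of plate between -0.005 and 0.005 m and x of tips_mid in the frame of plate between -0.035 and 0.035 m and z of tips_mid in the frame of plate between 0.011 and 0.035 m and angle between the x axis of tweezers and the x axis of plate, either way round below 0.14 rad and angle between tweezers's own z axis and vertical below 0.2 rad and contact force between tweezers and plate below 0.1 N and contact force between tweezers and block below 0.1 N and contact force between the fingers and tweezers above 2 N and linear speed of tweezers below 0.02 m/s), for 1 s.
At the end, for the whole second after the job is handed in: Plate flat on the block, centred to 4 mm, square to 0.09 rad, let go. Tweezers held still and level, touching neither; tips 1 to 25 mm above the plate, 19 to 25 mm apart, midway between the lines to 5 mm, within 35 mm of the plate's middle along them, parallel to the lines to 0.14 rad (all of step 1 and all of step 2); the arm keeps its last pose, push and grip.
It fails at once if another thing on the table is pushed more than 30 mm (distance of any of bars, jar, roll, tray, marker, bowl from where it was at the start of the episode above 0.03 m).
It also fails if it takes over 61 s, if anything falls off the work surface, if the arm or the gripper's body presses on something with over 40 N, if the wrist force passes 120 N, or if a joint passes its speed limit or range.

## Working session

There is one attempt and no reset: what is moved stays moved. The work goes in short steps, Python scripts to look and compute and a shell command to move; the robot and the scene stay as the last step left them, time stands still between calls to the robot, and variables do not carry over. Pictures are saved under pics/ and viewed, and the job is handed in when it is done.

```bash
ls; mkdir -p pics; cat > h.py <<'E'
import numpy as np, cv2
from cell import manip
from scipy.spatial.transform import Rotation as R
def P(c):
    o=np.array(c["orientation"],float)
    if o.shape==(3,3): Rm=o
    else: Rm=R.from_euler('xyz',o).as_matrix()
    return np.array(c["intrinsics"],float),Rm,np.array(c["origin"],float)
def ray(c,uv):
    K,Rm,o=P(c); d=Rm@np.linalg.inv(K)@np.array([uv[0],uv[1],1.]); return o,d
def onz(c,uv,z):
    o,d=ray(c,uv); return o+d*(z-o[2])/d[2]
def tri(obs):
    A=np.zeros((3,3));b=np.zeros(3)
    for c,uv in obs:
        o,d=ray(c,uv); d=d/np.linalg.norm(d); M=np.eye(3)-np.outer(d,d); A+=M;b+=M@o
    x=np.linalg.solve(A,b)
    return x,[float(np.linalg.norm(np.cross(x-ray(c,uv)[0],ray(c,uv)[1]/np.linalg.norm(ray(c,uv)[1])))) for c,uv in obs]
def proj(c,X):
    K,Rm,o=P(c); p=K@(Rm.T@(np.array(X,float)-o)); return p[:2]/p[2]
def save(c,n): cv2.imwrite('pics/'+n+'.png',c["img"][:,:,::-1])
E
python3 - <<'E'
from h import *
print(manip.read_state())
for n in ["scene","side","wrist"]:
    c=manip.camera(n); save(c,n+'0'); print(n,c["shot"],c["origin"],c["orientation"],c["intrinsics"])
    for t in ["plate","block","tweezers"]:
        for d in manip.masks_of(t,c): print(t,'mask',d["score"],d["xy"],d["pixels"].sum())
        for d in manip.tip_of(t,c): print(t,'tip',d["score"],d["xy"])
E
```

```text
pics
{'clock': 0.0, 'joints': array([-1.18259458e+00,  3.00464431e-01,  1.52159936e+00, -1.41083813e-06,
        1.32067954e+00, -6.65748191e-02]), 'qd': array([ 0.00173576,  0.00098125, -0.00105599,  0.00066456,  0.00075118,
        0.00167589]), 'effort': array([ 2.17616471e-03, -5.31791389e+01, -3.52732801e+01,  7.08642486e-02,
        2.43728334e-02, -1.34745628e-04]), 'eef_pos': array([ 241.51233905, -493.87028589,  226.88223915]), 'eef_rot': array([-1.57194454e+00,  7.51858823e-05, -2.68681578e+00]), 'wrist_force': array([-0.80529405, -0.17488981, -0.38456415]), 'moment': array([0.04715157, 0.03380677, 0.02806498]), 'finger_gap': 93.96398406597795}
scene 1 [1235.16590942  692.37173305  950.80873015] [-2.31962953 -0.00486003  2.27304843] [[621.21912117   0.         328.59578853]
 [  0.         621.21912117 243.59427234]
 [  0.           0.           1.        ]]
plate mask 0.61 [224.0, 196.7] 521
plate tip 0.47 [335.1, 386.2]
block mask 0.78 [266.1, 247.2] 1108
block tip 0.6 [268.0, 250.6]
tweezers mask 0.83 [392.7, 245.3] 964
tweezers mask 0.73 [306.0, 170.0] 789
tweezers mask 
[... 495 characters left out ...]
0.54 [390.8, 215.6]
block mask 0.7 [329.4, 229.7] 635
block mask 0.61 [170.1, 313.7] 2894
block tip 0.96 [327.5, 235.8]
block tip 0.64 [287.8, 219.4]
tweezers mask 0.96 [267.6, 272.2] 608
tweezers mask 0.79 [331.4, 286.5] 395
tweezers mask 0.67 [274.5, 389.4] 595
tweezers mask 0.67 [452.5, 262.7] 44
tweezers mask 0.31 [286.6, 213.0] 817
tweezers tip 0.78 [265.5, 275.0]
tweezers tip 0.62 [279.5, 368.8]
wrist 3 [ 314.73743105 -459.4607119   384.96939776] [ 2.85992304e+00  4.30785759e-04 -1.11728194e+00] [[368.84505987   0.         329.2992813 ]
 [  0.         368.84505987 233.44033563]
 [  0.           0.           1.        ]]
tweezers mask 0.66 [31.4, 21.6] 3380
tweezers tip 0.71 [75.9, 0.9]
```

View pics/scene0.png

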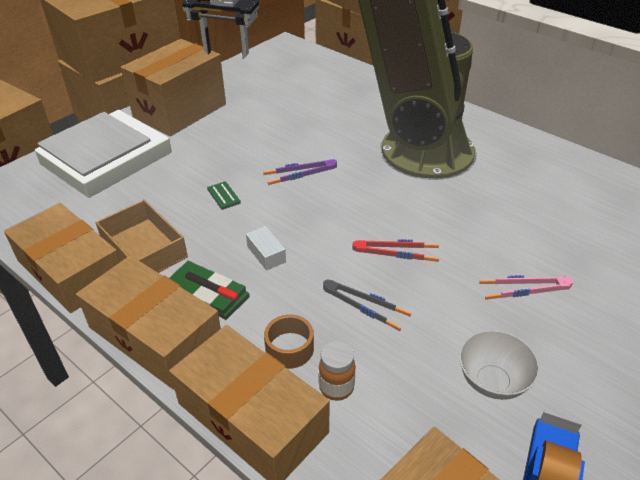

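View pics/side0.png

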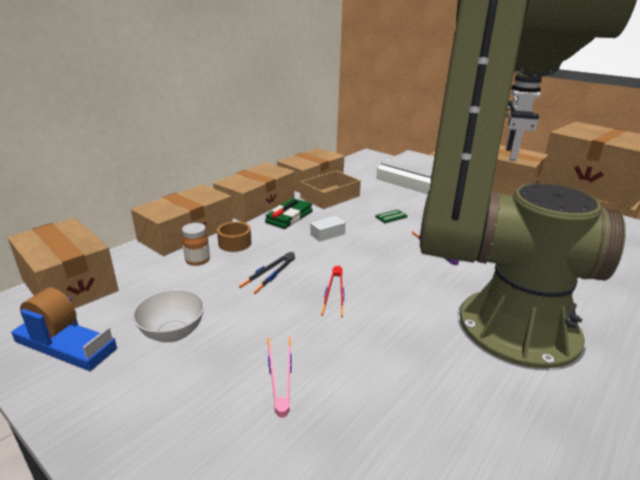

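View pics/wrist0.png

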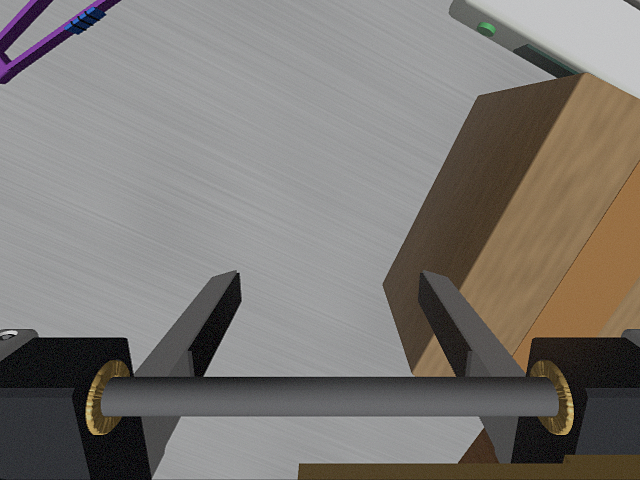

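The scene shows four tweezers: purple about (300,170), red (395,247), dark grey (365,302) and pink (527,285). The dark grey ones fit "steel with blue pads". The plate is at about (224,196), the block at (266,247), and a carton pair with the marker is at (208,290). I'll enlarge the grey tweezers and triangulate.

```bash
python3 - <<'E'
from h import *
s=manip.camera("scene");d=manip.camera("side")
cr=lambda c,x0,x1,y0,y1:cv2.resize(c["img"][y0:y1,x0:x1,::-1],(400,300),interpolation=cv2.INTER_CUBIC)
cv2.imwrite('pics/crop1.png',np.vstack([np.hstack([cr(s,310,430,255,345),cr(s,200,300,170,245+0)]),np.hstack([cr(s,235,303,220,271),cr(d,230,310,245,305)])]))
print(tri([(s,[224,196]),(d,[391,215.5])]))
print('z est block top', tri([(s,[264,239.5]),(d,[328.,226])]))
from scipy import ndimage
for t in ["plate","block","tweezers"]:
    for n,c in (('s',s),('d',d)):
        for m in manip.masks_of(t,c):
            print(t,n,m["score"],m["xy"],onz(c,m["xy"],10 if t!="block" else 30).round(1))
E
```

```text
(array([ 490.17690638, -266.36901112,    6.63951464]), [2.3149232117982343, 2.3149232117984435])
z est block top (array([564.70544008, -50.48899337,  33.35973074]), [5.6653997836132595, 5.665399783613228])
plate s 0.79 [224.9, 199.7] [ 503.2 -247.6   10. ]
plate d 0.72 [391.2, 216.8] [ 482.6 -257.3   10. ]
block s 0.65 [267.9, 245.8] [566.8 -39.6  30. ]
block d 0.86 [327.7, 231.7] [544. -18.  30.]
tweezers s 0.95 [527.9, 282.1] [279.  434.9  10. ]
tweezers s 0.68 [302.7, 169.7] [ 291.1 -187.    10. ]
tweezers s 0.64 [363.1, 298.5] [539.  201.2  10. ]
tweezers s 0.62 [364.9, 312.5] [566.2 226.8  10. ]
tweezers s 0.56 [389.5, 243.0] [369.8 143.9  10. ]
tweezers d 0.73 [275.5, 392.7] [258.7 479.6  10. ]
tweezers d 0.65 [328.6, 291.0] [380.3 180.5  10. ]
tweezers d 0.58 [271.7, 271.1] [539.4 208.6  10. ]
tweezers d 0.45 [450.2, 263.1] [ 221.6 -126.8   10. ]
```

View pics/crop1.png

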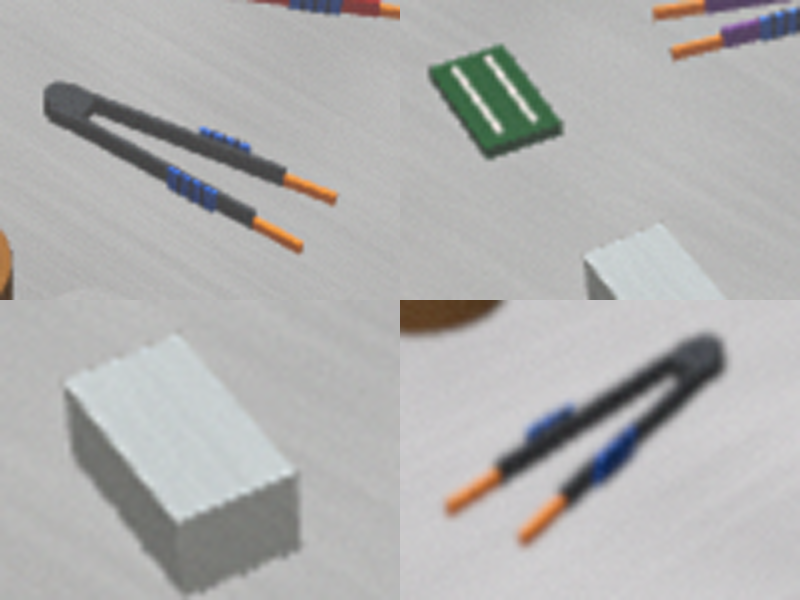

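Grey tweezers confirmed: steel-grey body, blue pads, while the others are coloured. Next I'll work out the yaws roughly and plan a wrist-camera view over the plate.

```bash
cat >> h.py <<'E'
def goto(xyz,yaw,base=None,pose=None):
    """shift (tool axes, mm) and rotvec (deg) from commanded pose to a tool-down pose; yaw of tool x axis (R=Rz(yaw)Rx(-90))"""
    s=manip.read_state()
    p,r=(np.array(s["eef_pos"]),np.array(s["eef_rot"])) if pose is None else (np.array(pose[0],float),np.array(pose[1],float))
    R0=R.from_euler('xyz',r); R1=R.from_euler('xyz',[-np.pi/2,0,yaw])
    return (R0.inv().apply(np.array(xyz,float)-p)).round(1),np.degrees((R0.inv()*R1).as_rotvec()).round(2)
E
python3 - <<'E'
from h import *
s=manip.camera("scene")
def yaw(a,b,z):
    A,B=onz(s,a,z),onz(s,b,z); d=B-A; return A.round(1),B.round(1),np.linalg.norm(d).round(1),np.arctan2(d[1],d[0]).round(3)
print('plate line',yaw([213.75,187],[225,203],10))
f=lambda x,y:[235+x*68/400,220+(y-300)*51/300]
print('block long',yaw(f(65,385),f(180,522),40),'short',yaw(f(180,522),f(300,470),40), 'other', yaw(f(180,335),f(300,470),40))
g=lambda x,y:[310+x*120/400,255+y*90/300]
print('tw',yaw(g(65,100),g(318,222),14), 'tips',yaw(g(300,248),g(335,200),8),'pads',yaw(g(192,185),g(228,138),16))
p0=np.array([241.6,-494.1,227.4]);
c=manip.camera("wrist"); K,Rm,o=P(c); st=manip.read_state()
Rt=R.from_euler('xyz',st["eef_rot"]).as_matrix()
print('cam in tool',Rt.T@(o-st["eef_pos"]),(Rt.T@Rm).round(3).tolist())
E
```

```text
plate line (array([ 487. , -305.2,   10. ]), array([ 511.6, -238.2,   10. ]), np.float64(71.4), np.float64(1.219))
block long (array([579.1, -93.4,  40. ]), array([603.5,  -9.6,  40. ]), np.float64(87.2), np.float64(1.287)) short (array([603.5,  -9.6,  40. ]), array([555.9,   4.4,  40. ]), np.float64(49.6), np.float64(2.854)) other (array([531.2, -80.7,  40. ]), array([555.9,   4.4,  40. ]), np.float64(88.7), np.float64(1.288))
tw (array([557.5, 127.4,  14. ]), array([536.1, 303.3,  14. ]), np.float64(177.2), np.float64(1.692)) tips (array([554.6, 304.2,   8. ]), array([511.1, 298.7,   8. ]), np.float64(43.8), np.float64(-3.018)) pads (array([562.8, 230.7,  16. ]), array([518.8, 224.4,  16. ]), np.float64(44.5), np.float64(-2.999))
cam in tool [ -80.91658545 -157.51057083    1.0235014 ] [[0.001, 0.961, 0.278], [0.0, -0.278, 0.961], [1.0, -0.001, -0.001]]
```

```bash
python3 - <<'E'
from h import *
print(goto([500,-235,230],-1.92,pose=([241.6,-494.1,227.4],[-1.5708,0,-2.687])))
c=manip.camera("scene")
for t in ["bars","tray","marker","roll","jar","bowl"]:
    for m in manip.masks_of(t,c): print(t,m["score"],m["xy"],onz(c,m["xy"],30).round(0))
E
```

```text
(array([-345.9,   -2.6, -119.3]), array([  0.  , -43.95,  -0.  ]))
bars 0.85 [213.8, 289.5] [730. -32.  30.]
tray 0.85 [143.6, 234.6] [ 719. -273.   30.]
tray 0.5 [288.6, 333.4] [715. 159.  30.]
marker 0.62 [210.0, 283.9] [724. -50.  30.]
roll 0.86 [293.2, 332.1] [707. 164.  30.]
roll 0.38 [362.0, 308.7] [576. 226.  30.]
jar 0.65 [337.0, 370.5] [720. 282.  30.]
bowl 0.86 [499.0, 363.9] [520. 496.  30.]
```

```bash
python3 -m jog '[-20,0,-7,0,-2,0, -55,0,-19,0,-7,0, -95,0,-33,0,-13,0, -135,0,-47,0,-19,0, -175,0,-60,0,-25,0, -215,0,-74,0,-31,0, -255,0,-88,0,-36,0, -290,0,-100,0,-40,0, -320,-1,-110,0,-42,0, -346,-2.6,-119,0,-44,0]' 94
python3 -m jog '[0,0,0,0,0,0, 0,0,0,0,0,0, 0,0,0,0,0,0]'
cat > wl.py <<'E'
from h import *
import sys
c=manip.camera("wrist"); save(c,sys.argv[1]); s=manip.read_state(); print(s["clock"],s["eef_pos"],s["eef_rot"])
for t in sys.argv[2:]:
    for m in manip.masks_of(t,c): print(t,m["score"],m["xy"],int(m["pixels"].sum()))
E
python3 wl.py w1 plate
```

```text
clock: 2.73
eef_pos: [501.5, -233.1, 230.0]
eef_rot: [-1.571, 0.0, -1.916]
wrist_force: [0.2, -1.1, -0.1]
finger_gap: 94.0
clock: 2.98
eef_pos: [499.8, -235.5, 229.9]
eef_rot: [-1.571, -0.0, -1.919]
wrist_force: [-0.6, -0.2, 0.5]
finger_gap: 93.9
3.0333 [ 499.56740613 -235.86777726  229.96401507] [-1.57103593e+00 -9.38749783e-05 -1.92014787e+00]
plate 0.81 [330.1, 233.1] 3900
```

View pics/w1.png

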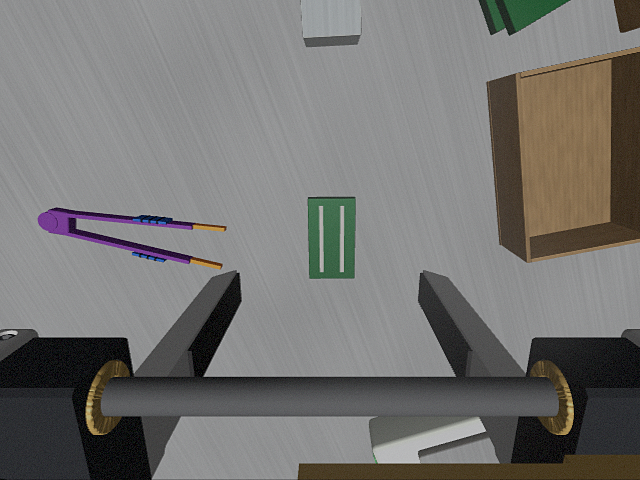

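The wrist view shows the plate at about (331,237) and aligned, purple tweezers at left, the tray at right, the block at the top. I'll measure the plate from its contour and white lines.

```bash
cat > plate.py <<'E'
from h import *
def meas(c,near,z=10,verbose=1):
    im=c["img"].astype(int); r,g,b=im[...,0],im[...,1],im[...,2]
    m=((g>r+20)&(g>b+10)).astype(np.uint8)
    m=cv2.morphologyEx(m,cv2.MORPH_CLOSE,np.ones((9,9),np.uint8))
    n,l,st,ce=cv2.connectedComponentsWithStats(m)
    i=min(range(1,n),key=lambda i:np.hypot(*(ce[i]-near))+(1e4 if st[i,4]<300 else 0))
    comp=(l==i)
    # white lines inside
    er=cv2.erode(comp.astype(np.uint8),np.ones((3,3)))
    w=((im.min(2)>120)&(er>0)).astype(np.uint8)
    n2,l2,st2,ce2=cv2.connectedComponentsWithStats(w)
    out=[]
    for j in range(1,n2):
        if st2[j,4]<40: continue
        ys,xs=np.nonzero(l2==j)
        wt=None
        X=np.array([onz(c,(x,y),z)[:2] for x,y in zip(xs,ys)])
        q=X-X.mean(0); u=np.linalg.svd(q,full_matrices=False)[2][0]
        L=np.ptp(q@u); out.append((X.mean(0),np.arctan2(u[1],u[0])%np.pi,L,(xs.mean(),ys.mean())))
        if verbose: print('line',X.mean(0).round(1),out[-1][1].round(4),L.round(1),np.round(out[-1][3],1))
    return out,comp
if __name__=="__main__":
    import sys
    c=manip.camera("wrist"); m=manip.masks_of("plate",c)
    near=np.array([float(a) for a in sys.argv[1:3]])
    o,_=meas(c,near)
    if len(o)==2: print('ctr',((o[0][0]+o[1][0])/2).round(1),'sep',np.linalg.norm(o[0][0]-o[1][0]),'px',(np.array(o[0][3])+np.array(o[1][3]))/2)
E
python3 plate.py 331 237
```

```text
line [ 479.6 -265.7] 1.2332 73.8 [321.1 238.3]
line [ 500.2 -272.9] 1.2285 73.8 [341.5 238.1]
ctr [ 489.9 -269.3] sep 21.853105672147993 px [331.28880899 238.22379775]
```

```bash
python3 - <<'E'
from h import *
print(goto([571,-13,230],-1.855,pose=([499.8,-235.5,230],[-1.5708,0,-1.92])))
E
```

```text
(array([-233.4,    0. ,   -9.2]), array([ 0.  , -3.72, -0.  ]))
```

```bash
python3 -m jog '[-15,0,0,0,0,0, -45,0,-1,0,-1,0, -80,0,-3,0,-1,0, -120,0,-5,0,-2,0, -160,0,-6,0,-3,0, -195,0,-8,0,-3.5,0, -220,0,-9,0,-3.7,0, -233,0,-9,0,-3.7,0, -233,0,-9,0,-3.7,0, -233,0,-9,0,-3.7,0]'
python3 wl.py w2 block tweezers
```

```text
clock: 4.02
eef_pos: [571.0, -13.9, 229.9]
eef_rot: [-1.571, -0.0, -1.854]
wrist_force: [-0.2, 0.7, 0.5]
finger_gap: 94.0
4.0667 [570.93059225 -14.4516408  229.99019396] [-1.57092639e+00 -3.11178200e-04 -1.85535946e+00]
block 0.79 [335.8, 240.3] 4579
block 0.61 [266.9, 55.4] 1656
tweezers 0.77 [200.3, 424.7] 501
tweezers 0.75 [82.2, 102.1] 4488
tweezers 0.74 [238.6, 32.5] 417
tweezers 0.68 [264.6, 58.2] 1686
```

View pics/w2.png

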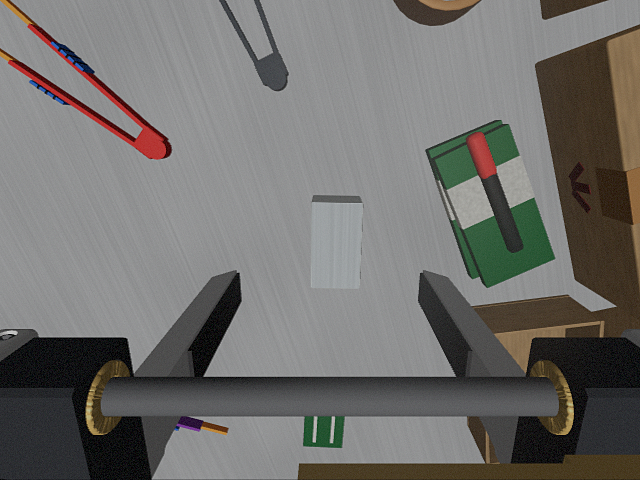

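The block's top is at about (311–362, 203–289), with the tweezers at the top of the frame and the cartons and marker at the right. I'll crop in to get the corners.

```bash
python3 - <<'E'
from h import *
c=manip.camera("wrist"); im=c["img"]
cv2.imwrite('pics/w2c.png',cv2.resize(im[185:300,295:380,::-1],None,fx=5,fy=5,interpolation=cv2.INTER_NEAREST))
for r in (220,245,275): print(r,im[r,303:318].tolist()[::1][:15]); print(im[r,354:368,:].tolist())
E
```

```text
220 [[145, 146, 148], [146, 147, 147], [144, 146, 146], [147, 149, 148], [144, 144, 145], [144, 146, 147], [145, 146, 147], [149, 153, 152], [166, 169, 169], [154, 159, 161], [157, 162, 164], [158, 163, 164], [153, 160, 162], [153, 156, 160], [157, 161, 165]]
[[151, 156, 157], [153, 158, 159], [154, 158, 159], [155, 160, 162], [157, 161, 163], [157, 162, 164], [160, 166, 166], [145, 150, 150], [103, 105, 102], [148, 146, 150], [147, 150, 150], [147, 150, 150], [146, 145, 148], [147, 147, 145]]
245 [[145, 146, 147], [143, 144, 144], [146, 147, 148], [146, 149, 148], [147, 146, 147], [144, 145, 145], [142, 144, 144], [150, 151, 152], [167, 171, 171], [152, 158, 160], [156, 161, 164], [156, 159, 162], [152, 157, 159], [156, 161, 161], [154, 160, 161]]
[[153, 158, 158], [153, 158, 158], [155, 161, 162], [159, 164, 166], [157, 161, 163], [159, 163, 165], [147, 153, 153], [105, 102, 105], [151, 153, 156], [150, 150, 150], [148, 148, 149], [149, 148, 148], [145, 148, 148], [145, 147, 148]]
275 [[142, 143, 145], [144, 145, 146], [140, 142, 142], [145, 146, 146], [142, 143, 145], [144, 146, 145], [143, 142, 144], [146, 149, 148], [171, 177, 177], [152, 156, 157], [157, 162, 163], [157, 163, 165], [153, 156, 160], [157, 160, 162], [157, 162, 163]]
[[154, 159, 162], [158, 165, 164], [160, 163, 164], [159, 164, 167], [157, 165, 166], [155, 159, 156], [114, 116, 115], [149, 148, 149], [149, 149, 151], [149, 150, 149], [147, 149, 149], [146, 149, 148], [149, 150, 151], [149, 150, 151]]
```

View pics/w2c.png

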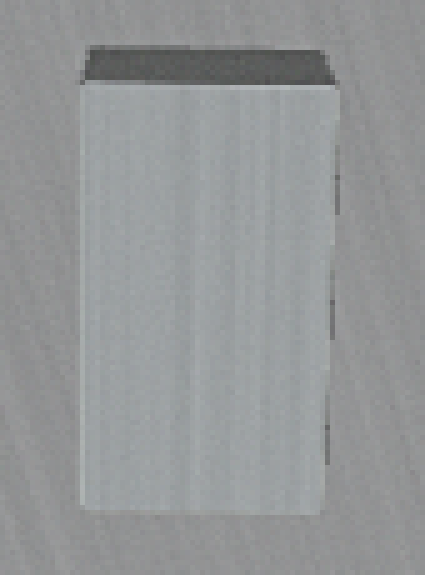

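```bash
python3 - <<'E'
from h import *
c=manip.camera("wrist")
q=[(310.5,201.5),(362.3,201.5),(359.5,287.3),(310.5,287.3)]
for z in (38,40,42):
    X=np.array([onz(c,p,z)[:2] for p in q])
    e=[X[1]-X[0],X[2]-X[1],X[3]-X[2],X[0]-X[3]]
    print(z,X.round(1).tolist(),X.mean(0).round(1),[np.linalg.norm(v).round(1) for v in e],[(np.arctan2(v[1],v[0])%np.pi).round(3) for v in e])
# tweezers approx
print(onz(c,(270,75),14))
s=manip.camera("scene");d=manip.camera("side")
t=(X.mean(0)).tolist()+[40]; print(proj(s,t),proj(d,t))
# draw check
for n,cc in (('s',s),('d',d)):
    im=cc["img"].copy()
    Y=np.array([list(onz(c,p,40)) for p in q]); pts=np.array([proj(cc,y) for y in Y])
    u,v=pts.mean(0).astype(int); A=np.ascontiguousarray(cv2.resize(im[v-30:v+30,u-40:u+40],None,fx=5,fy=5))
    cv2.polylines(A,[(((pts-[u-40,v-30])+.5)*5).astype(int)],True,(255,0,0),1)
    cv2.imwrite('pics/chk_%s.png'%n,A[:,:,::-1])
E
python3 -c "
import cv2,numpy as np;cv2.imwrite('pics/chk.png',np.hstack([cv2.imread('pics/chk_s.png'),cv2.imread('pics/chk_d.png')]))"
```

```text
38 [[557.0, 1.2], [604.9, -12.9], [578.9, -98.8], [530.5, -84.5]] [567.8 -48.7] [np.float64(49.9), np.float64(89.8), np.float64(50.5), np.float64(89.8)] [np.float64(2.855), np.float64(1.277), np.float64(2.855), np.float64(1.27)]
40 [[557.3, 1.6], [604.8, -12.4], [579.0, -97.9], [530.8, -83.7]] [568.  -48.1] [np.float64(49.6), np.float64(89.2), np.float64(50.2), np.float64(89.3)] [np.float64(2.855), np.float64(1.277), np.float64(2.855), np.float64(1.27)]
42 [[557.5, 1.9], [604.8, -12.0], [579.0, -96.9], [531.2, -82.8]] [568.1 -47.5] [np.float64(49.3), np.float64(88.7), np.float64(49.9), np.float64(88.7)] [np.float64(2.855), np.float64(1.277), np.float64(2.855), np.float64(1.27)]
[553.76712945 122.87238457  14.        ]
[264.5891132  241.12202994] [327.71786701 222.38867866]
```

View pics/chk.png

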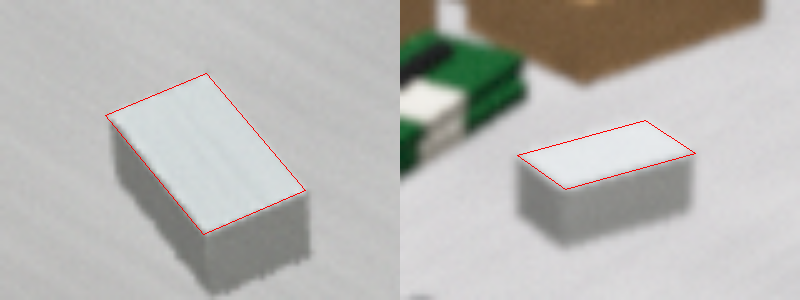

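Block: centre (568, -48), yaw 1.274. The outline projected into scene and side fits there too. Now back to the plate for a second, lower look.

```bash
python3 - <<'E'
from h import *
print(goto([489.9,-269.3,120],-1.911,pose=([571,-14.2,230],[-1.5708,0,-1.855])))
E
```

```text
(array([267.6, 110. ,  -6.3]), array([0.  , 3.21, 0.  ]))
```

```bash
python3 -m jog '[15,0,0,0,0,0, 50,5,-1,0,0,0, 85,15,-2,0,1,0, 122,30,-3,0,1,0, 160,50,-4,0,2,0, 195,70,-5,0,2,0, 228,90,-6,0,3,0, 252,103,-6,0,3.2,0, 268,110,-6.3,0,3.2,0, 268,110,-6.3,0,3.2,0]'
python3 -m jog '[0,0,0,0,0,0, 0,0,0,0,0,0]'
python3 wl.py w3 plate; python3 plate.py 330 240
```

```text
clock: 5.2
eef_pos: [488.4, -271.0, 118.3]
eef_rot: [-1.573, 0.0, -1.913]
wrist_force: [0.3, -0.2, 0.1]
finger_gap: 94.1
clock: 5.37
eef_pos: [490.5, -268.2, 120.6]
eef_rot: [-1.57, -0.0, -1.91]
wrist_force: [0.5, -0.4, 0.3]
finger_gap: 94.1
5.4167 [ 490.69487923 -267.96343344  120.77043757] [-1.56979707e+00 -1.03003345e-04 -1.90931404e+00]
plate 0.7 [328.6, 234.4] 7619
line [ 480.1 -264.6] 1.2225 73.9 [313.9 236.9]
line [ 500.8 -272. ] 1.2255 73.1 [343. 237.]
ctr [ 490.4 -268.3] sep 22.05267241335808 px [328.46774633 236.94154088]
```

View pics/w3.png

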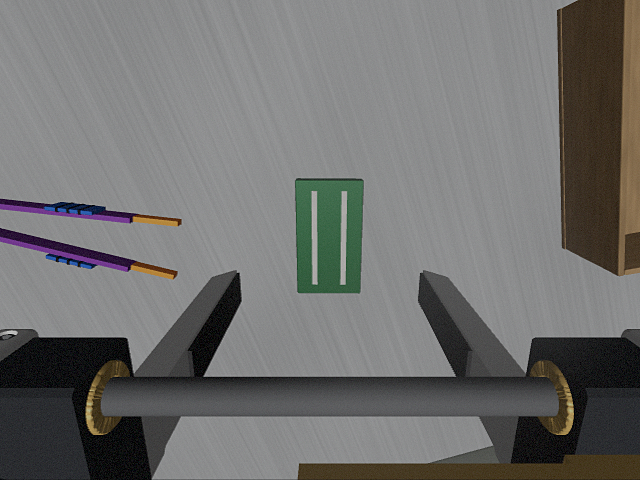

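The plate measures 22.05 mm between lines at z=10, so height 10 is confirmed. Centre is (490.2, -268.7). Descending to TCP z 24, then closing.

```bash
python3 -m jog '[-0.7,10,0,0,0.25,0, -0.7,35,0,0,0.25,0, -0.7,60,0,0,0.25,0, -0.7,80,0,0,0.25,0, -0.7,92,0,0,0.25,0, -0.7,96,0,0,0.25,0, -0.7,96,0,0,0.25,0, -0.7,96,0,0,0.25,0]' 94
python3 -m jog '[0,0,0,0,0,0, 0,0,0,0,0,0, 0,0,0,0,0,0, 0,0,0,0,0,0, 0,0,0,0,0,0, 0,0,0,0,0,0, 0,0,0,0,0,0, 0,0,0,0,0,0]' 44 20
```

```text
clock: 6.23
eef_pos: [490.7, -268.0, 24.5]
eef_rot: [-1.57, -0.0, -1.914]
wrist_force: [-0.0, -0.3, -0.1]
finger_gap: 94.2
clock: 6.9
eef_pos: [490.4, -268.0, 24.1]
eef_rot: [-1.571, 0.0, -1.915]
wrist_force: [-0.2, -0.3, 0.6]
finger_gap: 49.7
```

```bash
python3 -m jog '[0,-10,0,0,0,0, 0,-35,0,0,0,0, 0,-60,0,0,0,0, 0,-80,0,0,0,0, 0,-90,0,0,0,0, 0,-90,0,0,0,0, 0,-90,0,0,0,0]' 
python3 wl.py w4 plate; python3 - <<'E'
from h import *
from plate import meas
c=manip.camera("wrist"); s=manip.read_state()
o,_=meas(c,np.array([330,237]),z=s["eef_pos"][2]-14)
print('ctr',((o[0][0]+o[1][0])/2).round(1),'sep',np.linalg.norm(o[0][0]-o[1][0]),s["eef_pos"],s["eef_rot"],s["finger_gap"])
print(goto([568,-48.2,114],1.274-np.pi,pose=([490.2,-268.7,114],[-1.5708,0,-1.9154])))
E
```

```text
clock: 7.48
eef_pos: [490.3, -267.9, 113.8]
eef_rot: [-1.571, -0.0, -1.915]
wrist_force: [0.4, 0.1, -1.3]
finger_gap: 49.7
7.5333 [ 489.94756585 -267.72810267  113.02913047] [-1.57217138e+00  2.98121955e-04 -1.91453858e+00]
plate 0.85 [326.4, 282.9] 16191
line [ 489.2 -237.8] 1.2178 14.3 [306.4 238.8]
line [ 498.5 -277.5] 1.2263 62.1 [350.9 302.1]
line [ 479.4 -265.3] 1.2207 30.6 [307.5 293.7]
line [ 468.9 -294.6] 1.2083 12.8 [308.5 347.5]
ctr [ 493.9 -257.6] sep 40.80701244270517 [ 489.88803179 -267.67788609  112.69216523] [-1.57290884e+00  4.80786001e-04 -1.91453212e+00] 49.745095464503684
(array([-233.8,    0. ,   -1.3]), array([ 0.  , -2.74, -0.  ]))
```

View pics/w4.png

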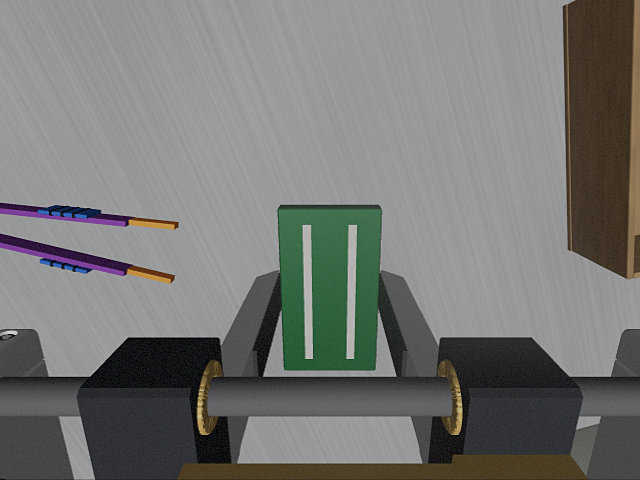

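The plate is held level between the fingers: lines at about x 307 and 352, rows 225–359. I'll compute its offset from the TCP using the line ends.

```bash
python3 - <<'E'
from h import *
c=manip.camera("wrist"); s=manip.read_state()
im=c["img"]; 
import numpy as np
w=(im.min(2)>115)
ys=np.arange(215,370)
ends=[]
for x0,x1 in ((298,318),(340,362)):
    col=w[200:372,x0:x1]; yy,xx=np.nonzero(col); 
    # fit line x(y)
    p=np.polyfit(yy+200,xx+x0,1); a,b=yy.min()+200-.5,yy.max()+200+.5
    ends+= [(np.polyval(p,a),a),(np.polyval(p,b),b)]
print(ends)
e=s["eef_pos"]; Rt=R.from_euler('xyz',s["eef_rot"])
for dz in (10,14,18):
    X=np.array([onz(c,p,e[2]-dz) for p in ends])
    print(dz,X.mean(0).round(1),Rt.inv().apply(X.mean(0)-e).round(2),'len',np.linalg.norm(X[1]-X[0]).round(1),'sep',np.linalg.norm((X[0]+X[1]-X[2]-X[3])/2).round(2),'yaw',[np.arctan2(*(X[i]-X[i+1])[1::-1]).round(3) for i in (0,2)])
print(s["eef_rot"])
E
```

```text
[(np.float64(306.45318338925017), np.float64(199.5)), (np.float64(308.49830827311945), np.float64(371.5)), (np.float64(351.76593734642955), np.float64(199.5)), (np.float64(350.13442987853966), np.float64(371.5))]
10 [ 490.9 -266.   102.8] [-1.95 10.    0.33] len 92.4 sep 21.45 yaw [np.float64(1.22), np.float64(1.233)]
14 [ 490.3 -267.7   98.8] [-0.08 14.    0.32] len 94.6 sep 21.97 yaw [np.float64(1.22), np.float64(1.233)]
18 [ 489.6 -269.5   94.8] [ 1.79 18.    0.31] len 96.8 sep 22.48 yaw [np.float64(1.22), np.float64(1.233)]
[-1.57284435e+00  4.72870854e-04 -1.91450226e+00]
```

```bash
python3 - <<'E'
from h import *
c=manip.camera("wrist"); s=manip.read_state(); im=c["img"]
for x in (307,308,351,352):
    v=im[195:380,x].min(1); print(x,[ (i+195) for i in range(184) if (v[i]>90)!=(v[i+1]>90)])
e=s["eef_pos"]; Rt=R.from_euler('xyz',s["eef_rot"])
ends=[(306.75,224.5),(308.35,359),(351.5,224.5),(350.2,359)]
for dz in (14,):
    X=np.array([onz(c,p,e[2]-dz) for p in ends])
    print(Rt.inv().apply(X.mean(0)-e).round(2),'len',np.linalg.norm(X[1]-X[0]).round(1))
E
```

```text
307 [204, 224, 358, 369, 376]
308 [204, 224, 358, 369, 376]
351 [204, 224, 358, 369, 376]
352 [204, 224, 358, 369, 376]
[ 2.06 14.    0.29] len 74.6
```

```bash
python3 -m jog '[-15,0,0,0,0,0, -45,0,0,0,-0.5,0, -80,0,0,0,-1,0, -118,0,0,0,-1.5,0, -155,0,0,0,-2,0, -190,0,0,0,-2.4,0, -217,0,-1,0,-2.7,0, -231,0,-1,0,-2.7,0, -235.5,0,-1.2,0,-2.7,0, -235.5,0,-1.2,0,-2.7,0]' 
python3 -m jog '[0,10,0,0,0,0, 0,25,0,0,0,0, 0,35,0,0,0,0, 0,40,0,0,0,0, 0,40,0,0,0,0, 0,40,0,0,0,0]'
python3 -m jog '[0,0,0,0,0,0, 0,0,0,0,0,0, 0,0,0,0,0,0]'
python3 - <<'E'
from h import *
for i in range(3):
    c=manip.camera(["side","scene","wrist"][i]); save(c,['d5','s5','w5'][i]); s=manip.read_state(); print(s["eef_pos"].round(1),s["eef_rot"].round(4))
E
```

```text
clock: 8.57
eef_pos: [568.6, -45.6, 113.6]
eef_rot: [-1.571, -0.0, -1.866]
wrist_force: [-0.9, -0.6, -0.3]
finger_gap: 49.5
clock: 9.07
eef_pos: [568.5, -46.4, 74.0]
eef_rot: [-1.571, -0.0, -1.868]
wrist_force: [0.5, -1.4, -0.7]
finger_gap: 49.6
clock: 9.32
eef_pos: [568.8, -45.9, 74.6]
eef_rot: [-1.57, 0.0, -1.867]
wrist_force: [0.1, -1.0, -1.2]
finger_gap: 50.1
[568.8 -45.9  74.5] [-1.5701e+00  1.0000e-04 -1.8673e+00]
[568.7 -45.8  74.4] [-1.5702e+00  1.0000e-04 -1.8673e+00]
[568.7 -45.8  74.3] [-1.5704e+00  1.0000e-04 -1.8672e+00]
```

View pics/w5.png

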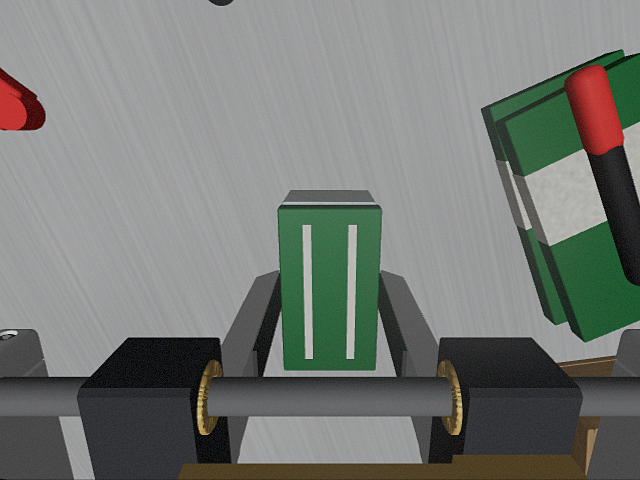

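```bash
python3 -c "
import cv2,numpy as np
a=cv2.imread('pics/s5.png')[200:275,215:315];b=cv2.imread('pics/d5.png')[195:255,285:365]
cv2.imwrite('pics/c5.png',np.hstack([cv2.resize(a,(400,300)),cv2.resize(b,(400,300))]))"
```

```text
(no output)
```

View pics/c5.png

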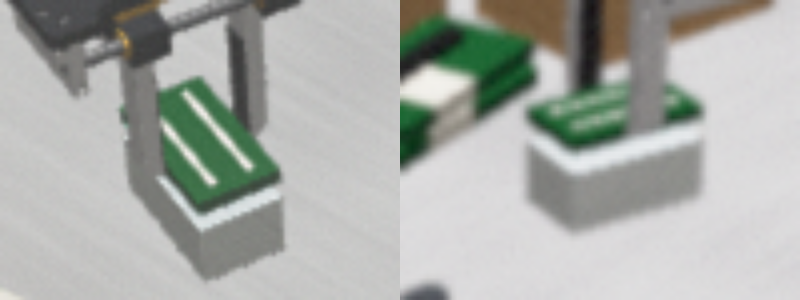

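Plate and block line up: laterally the plate centre is x≈329.5 and the block's ≈330. The plate centre computes to (568.1, -47.8) against the block's (568, -48.1). Lowering 10 mm.

```bash
python3 -m jog '[0,2,0,0,0,0, 0,4,0,0,0,0, 0,6,0,0,0,0, 0,8,0,0,0,0, 0,9,0,0,0,0, 0,9.5,0,0,0,0, 0,10,0,0,0,0, 0,10,0,0,0,0, 0,10,0,0,0,0]'
```

```text
clock: 10.22
eef_pos: [568.7, -45.8, 64.1]
eef_rot: [-1.571, 0.0, -1.867]
wrist_force: [1.2, -0.8, -1.8]
finger_gap: 50.0
```

```bash
python3 -m jog '[0,0.5,0,0,0,0, 0,0.5,0,0,0,0, 0,0.5,0,0,0,0]'; python3 -m jog '[0,0.5,0,0,0,0, 0,0.5,0,0,0,0, 0,0.5,0,0,0,0]'
python3 - <<'E'
from h import *
c=manip.camera("side"); cv2.imwrite('pics/d6.png',cv2.resize(c["img"][195:255,285:365,::-1],(640,480),interpolation=cv2.INTER_CUBIC))
E
```

```text
clock: 10.47
eef_pos: [568.7, -45.9, 64.1]
eef_rot: [-1.57, 0.0, -1.867]
wrist_force: [-3.6, 1.2, 4.8]
finger_gap: 49.6
clock: 10.72
eef_pos: [568.7, -45.9, 64.0]
eef_rot: [-1.57, 0.0, -1.867]
wrist_force: [-5.9, 0.3, 10.9]
finger_gap: 49.8
```

View pics/d6.png

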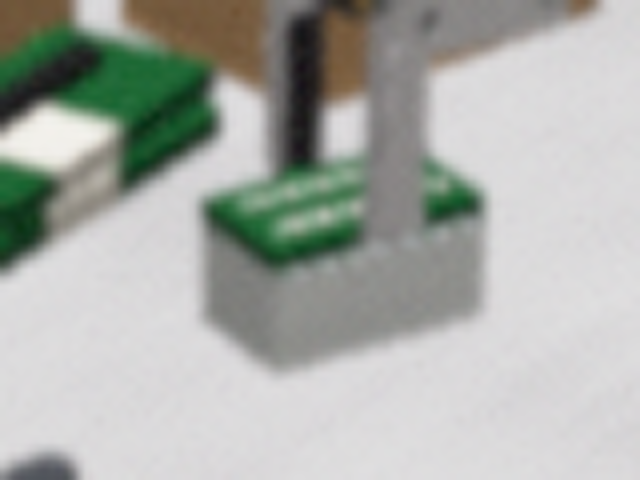

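Plate seated flush (contact felt, 11 N). Now release and rise.

```bash
python3 -m jog '[0,-0.5,0,0,0,0, 0,-0.5,0,0,0,0, 0,-0.5,0,0,0,0, 0,-0.5,0,0,0,0, 0,-0.5,0,0,0,0, 0,-0.5,0,0,0,0, 0,-0.5,0,0,0,0]' 90
python3 -m jog '[0,-10,0,0,0,0, -10,-30,0,0,0,0, -20,-60,0,0,0,0, -30,-95,0,0,0,0, -33,-130,0,0,0,0, -33,-155,0,0,0,0, -33,-165,0,0,0,0, -33,-165,0,0,0,0, -33,-165,0,0,0,0]'
python3 wl.py w7 plate block tweezers; python3 - <<'E'
from h import *
from plate import meas
c=manip.camera("wrist")
o,_=meas(c,np.array([335,240]),z=50)
print('ctr',((o[0][0]+o[1][0])/2).round(1),'sep',np.linalg.norm(o[0][0]-o[1][0]))
E
```

```text
clock: 11.35
eef_pos: [568.6, -45.8, 63.5]
eef_rot: [-1.571, -0.0, -1.867]
wrist_force: [-0.4, -0.4, -0.1]
finger_gap: 89.5
clock: 12.1
eef_pos: [578.0, -14.4, 227.8]
eef_rot: [-1.571, -0.0, -1.868]
wrist_force: [-0.5, -0.0, -0.3]
finger_gap: 90.6
12.15 [577.70335019 -14.40295649 226.87646662] [-1.57305350e+00 -4.85234470e-04 -1.86762343e+00]
plate 0.74 [327.7, 247.9] 4640
block 0.57 [332.3, 202.2] 289
tweezers 0.98 [253.8, 60.8] 1661
tweezers 0.92 [72.1, 109.1] 4249
tweezers 0.78 [197.7, 425.3] 413
line [557.8 -44.8] 1.2784 73.8 [318.8 251.6]
line [579.5 -49. ] 1.2691 73.7 [341.8 249.2]
ctr [568.6 -46.9] sep 22.164626563241576
```

View pics/w7.png

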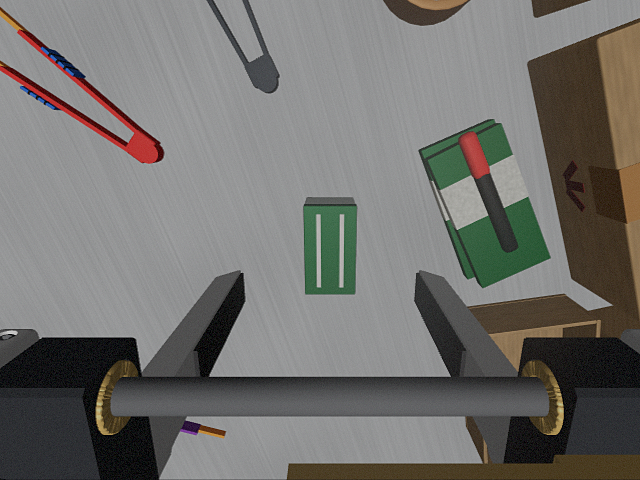

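```bash
python3 - <<'E'
from h import *
from plate import meas
a=[]
for n,(u0,u1,v0,v1) in {"wrist":(290,370,190,300),"scene":(225,305,210,280),"side":(285,365,195,255)}.items():
    c=manip.camera(n); a.append(cv2.resize(c["img"][v0:v1,u0:u1,::-1],(266,266*(v1-v0)//(u1-u0)),interpolation=cv2.INTER_CUBIC))
H=max(x.shape[0] for x in a); cv2.imwrite('pics/c7.png',np.hstack([np.vstack([x,np.zeros((H-x.shape[0],266,3),np.uint8)]) for x in a]))
E
```

```text
(no output)
```

View pics/c7.png

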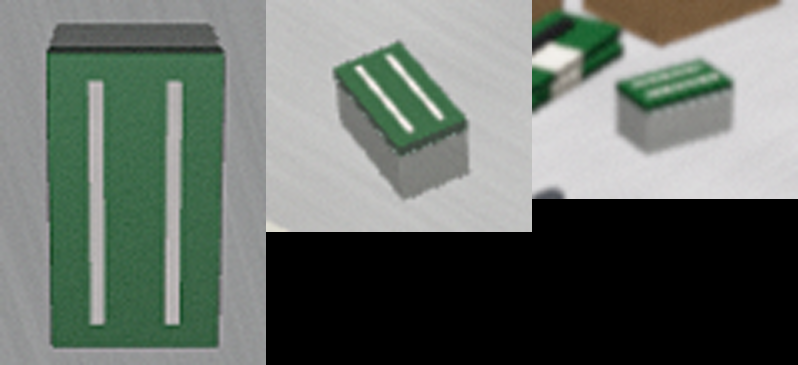

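The plate sits flush on the block: only the block's dark end face shows at the top, and the edges coincide in all three views. Centre (568.6, -46.9), yaw 1.274. Next, a view over the grey tweezers.

```bash
python3 - <<'E'
from h import *
print(goto([537,261,230],-1.45,pose=([577.8,-14.3,228.5],[-1.5708,0,-1.8675])))
E
```

```text
(array([-251.3,   -1.5, -119.5]), array([  0.  , -23.92,  -0.  ]))
```

```bash
python3 -m jog '[-15,0,-7,0,-2,0, -45,0,-22,0,-5,0, -80,0,-38,0,-9,0, -115,0,-55,0,-13,0, -150,0,-71,0,-16,0, -185,0,-88,0,-19,0, -215,-1,-102,0,-22,0, -238,-1.5,-113,0,-24,0, -251,-1.5,-119,0,-24,0, -251,-1.5,-119,0,-24,0]' 90
python3 -m jog '[0,0,0,0,0,0, 0,0,0,0,0,0, 0,0,0,0,0,0]'
python3 wl.py w8 tweezers tip_left; python3 - <<'E'
from h import *
c=manip.camera("wrist")
for t in ["tweezers","tip_left","tip_right","tips_mid"]:
    for m in manip.tip_of(t,c): print(t,m["score"],m["xy"],onz(c,m["xy"],5).round(1))
E
```

```text
clock: 13.33
eef_pos: [537.2, 262.7, 229.7]
eef_rot: [-1.571, 0.0, -1.447]
wrist_force: [-0.0, -1.3, 0.0]
finger_gap: 90.0
clock: 13.58
eef_pos: [538.2, 259.2, 230.0]
eef_rot: [-1.571, -0.0, -1.451]
wrist_force: [-0.4, -0.0, 0.5]
finger_gap: 89.7
13.6333 [538.19265868 259.30686322 230.09412971] [-1.57079680e+00 -9.99498052e-05 -1.45050424e+00]
tweezers 0.98 [340.3, 257.0] 1968
tweezers 0.83 [154.9, 261.6] 2812
tweezers 0.82 [105.0, 31.4] 1617
tip_left 0.84 [146.0, 27.0] 522
tip_left 0.81 [148.7, 263.2] 1526
tip_left 0.71 [311.7, 236.9] 651
tip_left 0.65 [315.8, 258.1] 2236
tweezers 0.76 [100.0, 1.8] [307.3 423.3   5. ]
tweezers 0.67 [162.7, 257.1] [362.9 180.7   5. ]
tweezers 0.64 [329.0, 234.4] [541.5 228.3   5. ]
tip_left 0.81 [307.2, 169.6] [511.  294.6   5. ]
tip_left 0.69 [107.5, 207.1] [305.2 230.2   5. ]
tip_left 0.66 [170.2, 56.4] [371. 385.   5.]
tip_right 0.91 [137.6, 192.1] [337.2 250.2   5. ]
tip_right 0.84 [350.4, 166.4] [554.6 303.1   5. ]
tip_right 0.61 [137.9, 87.9] [339.9 353.1   5. ]
```

View pics/w8.png

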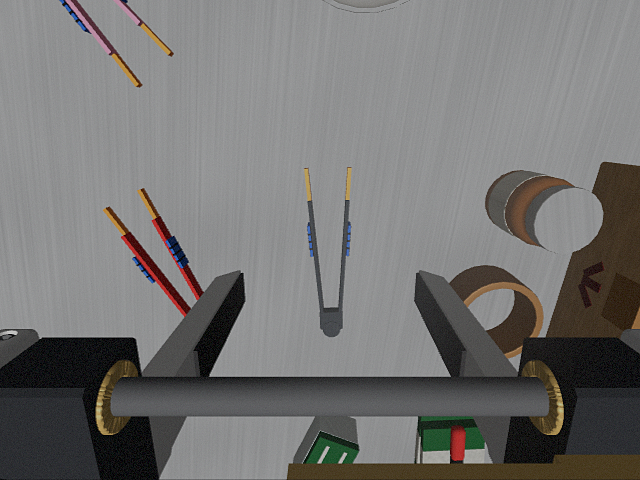

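Grey tweezers: back end at (331,337), pads at (310,239) and (347,239), tips at (307,168) and (349,168). Red tweezers lie to the left and the roll to the right. Measuring by colour.

```bash
cat > tw.py <<'E'
from h import *
def go(c,u0,u1,v0,v1,zp=18,zt=8,zb=14):
    im=c["img"].astype(int); r,g,b=im[...,0],im[...,1],im[...,2]
    roi=np.zeros(r.shape,bool); roi[v0:v1,u0:u1]=1
    res={}
    for n,m,z in (('pad',(b>r+40)&(b>g+20),zp),('tip',(r>b+40)&(r>g+15),zt)):
        m=cv2.morphologyEx((m&roi).astype(np.uint8),cv2.MORPH_CLOSE,np.ones((5,5),np.uint8))
        k,l,st,ce=cv2.connectedComponentsWithStats(m)
        L=[]
        for i in sorted(range(1,k),key=lambda i:-st[i,4])[:2]:
            ys,xs=np.nonzero(l==i); X=np.array([onz(c,p,z)[:2] for p in zip(xs,ys)])
            L.append((X,st[i],ce[i]))
        L.sort(key=lambda a:a[2][0]); res[n]=L
        for X,s,e in L: print(n,s,e.round(1),X.mean(0).round(1))
    return res
E
python3 - <<'E'
from tw import *
c=manip.camera("wrist")
r=go(c,290,370,150,350)
a,b=[x[2] for x in r['pad']]; 
A,B=[x[0].mean(0) for x in r['pad']]; print('pads',A,B,np.linalg.norm(A-B),(A+B)/2)
v=A-B; print('yaw from pads',np.arctan2(v[1],v[0])-np.pi/2)
A,B=[x[0].mean(0) for x in r['tip']]; print('tips',A,B,np.linalg.norm(A-B)); m=(A+B)/2
bk=onz(c,(331.2,336.5),7)[:2]; v=m-bk; print('back',bk,'axis yaw',np.arctan2(v[1],v[0]),np.linalg.norm(v))
cv2.imwrite('pics/c8.png',cv2.resize(c["img"][155:345,280:380,::-1],None,fx=3,fy=3,interpolation=cv2.INTER_CUBIC))
E
```

```text
pad [307 227   6  31  84] [309.8 241.9] [521.8 222.2]
pad [346 226   5  31  93] [348.1 241.4] [561.7 227.6]
tip [304 169   8  33 140] [307.6 185. ] [512.9 279.9]
tip [346 168   6  33 139] [348.2 183.9] [554.3 286.1]
pads [521.82794196 222.18356083] [561.68826244 227.6246356 ] 40.229969468455664 [541.7581022  224.90409822]
yaw from pads -4.576723921393253
tips [512.92160533 279.92961102] [554.29947863 286.13985589] 41.841313790364914
back [558.68959516 106.63284991] axis yaw 1.712019902280927 178.17570941598666
```

View pics/c8.png

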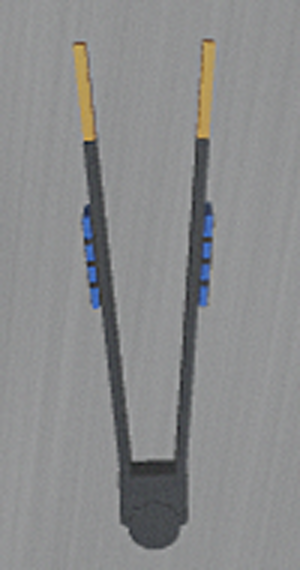

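```bash
python3 - <<'E'
from h import *
c=manip.camera("wrist")
for z in (5,8): 
    m=(onz(c,(306.5,168.5),z)+onz(c,(348.7,167.5),z))[:2]/2; u=np.array([np.cos(1.709),np.sin(1.709)]); print(z,m,m-75*u)
print(goto([541.8,225,120],-1.4326))
E
```

```text
5 [531.25524999 299.48606404] [541.58756041 225.20118428]
8 [531.23212014 299.80293711] [541.56443056 225.51805734]
(array([ 35.7, 110.1,  -0.3]), array([ 0.  , -0.91,  0.  ]))
```

```bash
python3 -m jog '[5,10,0,0,0,0, 12,30,0,0,-0.3,0, 20,55,0,0,-0.6,0, 28,80,0,0,-1,0, 34,100,0,0,-1,0, 35.7,110,0,0,-1,0, 35.7,110,0,0,-1,0, 35.7,110,0,0,-1,0, 35.7,110,0,0,-1,0]' 70
python3 - <<'E'
from tw import *
c=manip.camera("wrist"); save(c,'w9'); s=manip.read_state(); print(s["eef_pos"].round(1),s["eef_rot"].round(4),s["clock"])
r=go(c,260,400,80,400)
A,B=[x[0].mean(0) for x in r['pad']]; v=A-B; print('pads',np.linalg.norm(v),(A+B)/2,'yaw',np.arctan2(v[1],v[0])%np.pi+np.pi/2)
E
```

```text
clock: 14.83
eef_pos: [542.7, 225.6, 121.3]
eef_rot: [-1.569, 0.0, -1.431]
wrist_force: [0.2, -0.2, 0.8]
finger_gap: 69.9
[542.7 225.6 121.4] [-1.5686e+00  5.0000e-04 -1.4307e+00] 14.8833
pad [297 219   8  44 174] [300.7 239.9] [522.  222.3]
pad [351 219   9  44 176] [355.  239.7] [561.7 228. ]
tip [294 136  10  47 276] [298.7 158.9] [513.  279.8]
tip [352 136  10  47 292] [356.6 158.8] [554.4 285.6]
pads 40.12666721821297 [541.82605106 225.1856871 ] yaw 1.7128935335706021
```

View pics/w9.png

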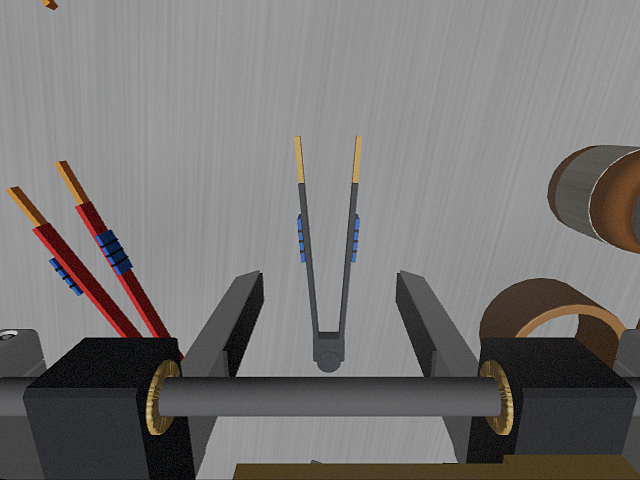

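The pads are the same size at both heights, so the 18 mm height is confirmed, centre (541.8, 225.2). Descending.

```bash
python3 -m jog '[0.3,8,-0.9,0,0,0, 0.3,30,-0.9,0,0,0, 0.3,55,-0.9,0,0,0, 0.3,75,-0.9,0,0,0, 0.3,88,-0.9,0,0,0, 0.3,94,-0.9,0,0,0, 0.3,95,-0.9,0,0,0, 0.3,95,-0.9,0,0,0, 0.3,95,-0.9,0,0,0]' 70
```

```text
clock: 15.63
eef_pos: [541.9, 224.9, 26.2]
eef_rot: [-1.569, 0.0, -1.431]
wrist_force: [-0.3, -0.2, 0.4]
finger_gap: 69.9
```

```bash
python3 -m jog '[0,1,0,0,0,0, 0,1,0,0,0,0, 0,1,0,0,0,0, 0,1,0,0,0,0, 0,1,0,0,0,0, 0,1,0,0,0,0, 0,1,0,0,0,0, 0,1,0,0,0,0]' 31 35
python3 wl.py w10; python3 - <<'E'
from tw import *
c=manip.camera("wrist"); r=go(c,260,400,80,400,zt=9)
A,B=[x[0].mean(0) for x in r['tip']]; print(np.linalg.norm(A-B))
E
```

```text
clock: 16.3
eef_pos: [541.6, 224.8, 24.3]
eef_rot: [-1.57, 0.0, -1.431]
wrist_force: [1.2, -0.5, 2.4]
finger_gap: 31.0
16.35 [541.57247424 224.77206557  24.30764724] [-1.57005358e+00  1.36658335e-04 -1.43101088e+00]
pad [296 262   9  68 393] [300.  296.9] [527.4 223.3]
pad [355 266   8  64 404] [358.3 296.9] [555.5 227.2]
tip [300 140  11  72 645] [304.9 175.2] [522.3 280.9]
tip [348 140  11  71 657] [352.5 174.9] [544.3 284.1]
22.217605601547774
```

View pics/w10.png

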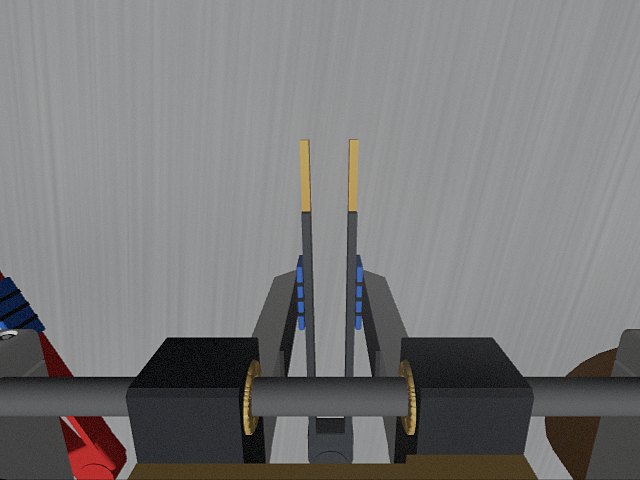

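Squeezed to 31.0 mm at the pads, with the tips parallel and 22.2 mm apart. Lifting, then checking.

```bash
python3 -m jog '[0,-3,0,0,0,0, 0,-10,0,0,0,0, 0,-22,0,0,0,0, 0,-38,0,0,0,0, 0,-56,0,0,0,0, 0,-74,0,0,0,0, 0,-90,0,0,0,0, 0,-102,0,0,0,0, 0,-108,0,0,0,0, 0,-110,0,0,0,0]'
python3 wl.py w11; python3 - <<'E'
from tw import *
c=manip.camera("wrist"); s=manip.read_state(); e=s["eef_pos"]
r=go(c,260,400,80,400,zt=e[2]-24.3+9,zp=e[2]-24.3+18)
A,B=[x[0].mean(0) for x in r['tip']]; print(np.linalg.norm(A-B))
c=manip.camera("side"); p=proj(c,e).astype(int); print(p); cv2.imwrite('pics/d11.png',cv2.resize(c["img"][p[1]-50:p[1]+70,p[0]-80:p[0]+80,::-1],None,fx=4,fy=4))
c=manip.camera("scene"); p=proj(c,e).astype(int)
cv2.imwrite('pics/s11.png',cv2.resize(c["img"][p[1]-50:p[1]+70,p[0]-80:p[0]+80,::-1],None,fx=4,fy=4))
print(e,s["finger_gap"],goto([546.7,-118.6,134],-1.868,pose=([541.6,224.8,134.3],[-1.5708,0,-1.431])))
E
```

```text
clock: 17.23
eef_pos: [541.6, 224.8, 135.4]
eef_rot: [-1.569, 0.0, -1.431]
wrist_force: [0.1, -0.5, -0.8]
finger_gap: 31.3
17.2833 [541.37176426 224.73405398 134.74438824] [-1.57008308e+00  1.60075343e-04 -1.43096058e+00]
pad [296 255   9  75 411] [300.1 295.5] [527.2 223.5]
pad [355 266   8  64 405] [358.3 296.8] [555.5 226.7]
tip [300 140  11  72 645] [304.9 175.2] [522.1 280.7]
tip [348 140  10  71 655] [352.4 174.8] [544.1 284. ]
22.25136453818386
[264 229]
[541.16377725 224.64060841 133.89465847] 31.1338094477688 (array([ 3.408e+02,  3.000e-01, -4.280e+01]), array([ 0.  , 25.04,  0.  ]))
```

View pics/d11.png

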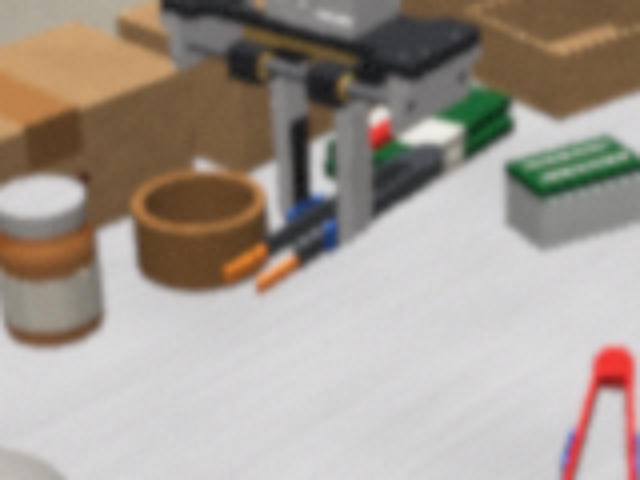

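View pics/s11.png

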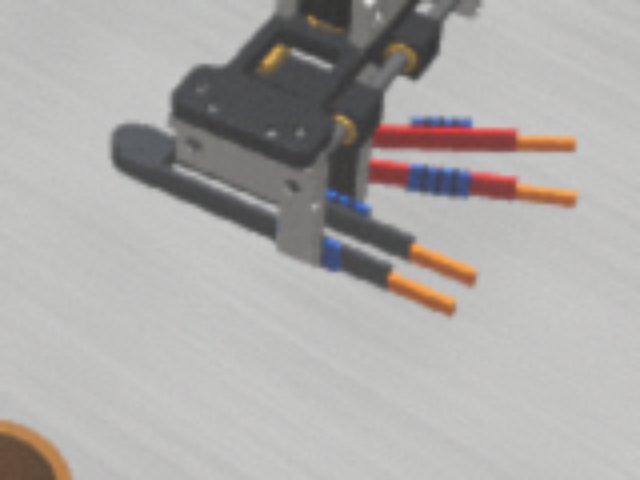

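Held level: tip pixels in the wrist image are unchanged from the table, gap 22.25. Carrying over at an underside height of 110 mm.

```bash
python3 -m jog '[8,0,-1,0,0.6,0, 25,0,-3,0,1.8,0, 48,0,-6,0,3.5,0, 75,0,-9,0,5.5,0, 105,0,-13,0,7.7,0, 135,0,-17,0,9.9,0, 165,0,-21,0,12.1,0, 195,0,-24.5,0,14.3,0, 225,0,-28.3,0,16.5,0, 252,0,-31.7,0,18.5,0]'
python3 - <<'E'
from h import *
s=manip.read_state(); print(s["eef_pos"],s["eef_rot"],s["finger_gap"])
print(goto([546.7,-118.6,134],-1.868))
E
```

```text
clock: 18.27
eef_pos: [544.4, -31.5, 133.5]
eef_rot: [-1.572, -0.0, -1.757]
wrist_force: [0.4, 0.6, -0.7]
finger_gap: 30.9
[544.41998227 -31.45933444 133.54142056] [-1.57169314e+00 -1.70557370e-04 -1.75688545e+00] 30.88517372234305
(array([85.2, -0.5, 18.4]), array([0.05, 6.37, 0.01]))
```

```bash
python3 -m jog '[25,0,5,0,2,0, 48,0,10,0,4,0, 66,0,13.5,0,5.5,0, 78,0,16,0,6.3,0, 85,0,17.4,0,6.5,0, 87.7,0,17.6,0,6.5,0, 87.7,0,17.6,0,6.5,0, 87.7,0,17.6,0,6.5,0, 87.7,0,17.6,0,6.5,0]'
python3 wl.py w12; python3 - <<'E'
from tw import *
from plate import meas
c=manip.camera("wrist"); s=manip.read_state(); e=s["eef_pos"]; print(e,s["eef_rot"])
r=go(c,260,400,80,400,zt=e[2]-24.3+9,zp=e[2]-24.3+18)
meas(c,np.array([328,200]),z=50)
E
```

```text
clock: 19.02
eef_pos: [546.4, -117.9, 134.0]
eef_rot: [-1.571, 0.0, -1.866]
wrist_force: [0.8, -0.1, -1.1]
finger_gap: 31.4
19.0667 [ 546.40896314 -117.95240574  134.04707844] [-1.57085723e+00  4.08642383e-05 -1.86614114e+00]
[ 546.41968132 -118.03080016  134.05734209] [-1.57085243e+00  7.12370051e-05 -1.86628734e+00]
pad [296 255   9  75 403] [300.1 295.6] [ 533.6 -112.7]
pad [355 263   8  67 409] [358.3 296.5] [ 560.5 -121.4]
tip [300 140  11  72 625] [305.  175.4] [553. -59.]
tip [348 140  10  71 648] [352.3 174.8] [574.2 -65.2]
line [563.6 -26.5] 1.2652 37.0 [312.  106.1]
line [584.8 -32.8] 1.2683 36.4 [347.7 105.7]
```

View pics/w12.png

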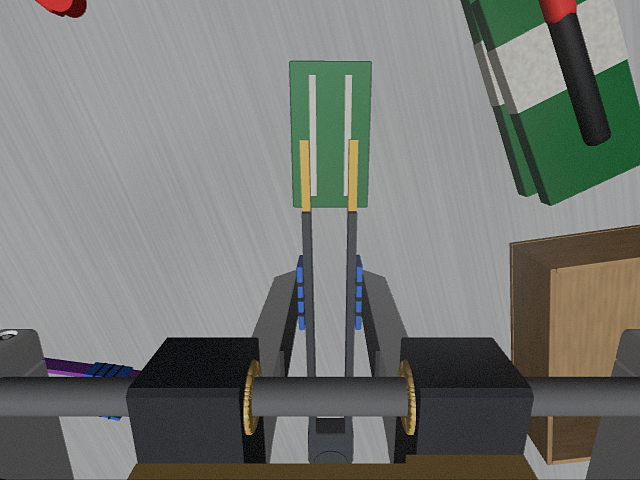

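Tips lie 0.4 mm off the midline and parallel to the lines within 0.01 rad, about mid-plate. Descending 49 mm to leave about 1 cm.

```bash
python3 -m jog '[0,4,0,0,0,0, 0,12,0,0,0,0, 0,22,0,0,0,0, 0,32,0,0,0,0, 0,40,0,0,0,0, 0,45,0,0,0,0, 0,48,0,0,0,0, 0,49,0,0,0,0, 0,49,0,0,0,0, 0,49,0,0,0,0]'
python3 -m jog '[0,0,0,0,0,0, 0,0,0,0,0,0, 0,0,0,0,0,0, 0,0,0,0,0,0, 0,0,0,0,0,0, 0,0,0,0,0,0, 0,0,0,0,0,0, 0,0,0,0,0,0, 0,0,0,0,0,0, 0,0,0,0,0,0]'
python3 wl.py w13; python3 - <<'E'
from tw import *
from plate import meas
c=manip.camera("wrist"); s=manip.read_state(); e=s["eef_pos"]; print(e,s["eef_rot"])
r=go(c,260,400,80,400,zt=e[2]-24.3+9,zp=e[2]-24.3+18)
A,B=[x[0].mean(0) for x in r['tip']]; m=(A+B)/2; print('gap',np.linalg.norm(A-B))
o,_=meas(c,np.array([328,160]),z=50)
for X,y,L,_ in o: print('lateral of tip mid from this line',((m-X)@[-np.sin(1.272),np.cos(1.272)]).round(2))
d=manip.camera("side"); p=proj(d,[568,-48,55]).astype(int); cv2.imwrite('pics/d13.png',cv2.resize(d["img"][p[1]-45:p[1]+45,p[0]-60:p[0]+60,::-1],(640,480),interpolation=cv2.INTER_CUBIC))
E
```

```text
clock: 19.95
eef_pos: [546.6, -118.8, 85.4]
eef_rot: [-1.57, 0.0, -1.867]
wrist_force: [0.4, 0.5, -0.6]
finger_gap: 31.7
clock: 20.78
eef_pos: [546.4, -118.7, 85.0]
eef_rot: [-1.571, 0.0, -1.867]
wrist_force: [-0.8, -0.2, -1.0]
finger_gap: 31.2
20.8333 [ 546.35409529 -118.71743017   85.0430033 ] [-1.57080063e+00  2.20587934e-05 -1.86741115e+00]
[ 546.33545483 -118.69582777   85.0275219 ] [-1.57087567e+00 -1.31029373e-05 -1.86732223e+00]
pad [296 255   9  75 418] [300.1 294.9] [ 533.7 -113.1]
pad [355 263   8  67 409] [358.3 296.5] [ 560.5 -122.2]
tip [300 140  11  72 628] [305.  175.2] [553.1 -59.7]
tip [348 140  10  71 649] [352.3 174.7] [574.2 -65.9]
gap 22.049815890990686
line [567.2 -14.8] 1.2713 12.1 [306.5  72.4]
line [588.4 -20.7] 1.2674 10.7 [352.3  71.1]
line [581.9 -42.1] 1.2906 16.8 [351.5 119.5]
line [560.7 -36.1] 1.2748 16.3 [307.3 120.6]
lateral of tip mid from this line -10.76
lateral of tip mid from this line 11.34
lateral of tip mid from this line 11.35
lateral of tip mid from this line -10.68
```

View pics/w13.png

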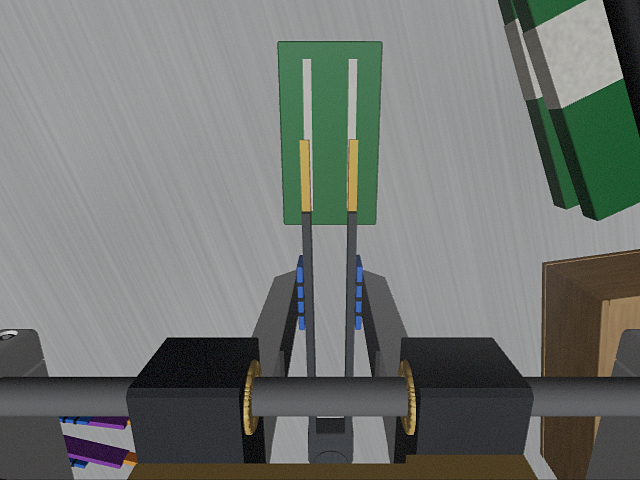

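View pics/d13.png

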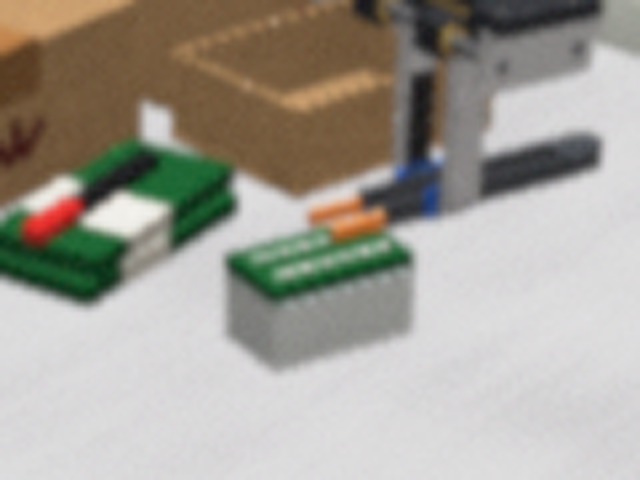

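The tips lie over the lines (gap 22.05 mm, 0.3 mm off the midline) about 1 cm above the plate. Holding for two seconds.

```bash
for i in 1 2; do python3 -m jog '[0,0,0,0,0,0, 0,0,0,0,0,0, 0,0,0,0,0,0, 0,0,0,0,0,0, 0,0,0,0,0,0, 0,0,0,0,0,0, 0,0,0,0,0,0, 0,0,0,0,0,0, 0,0,0,0,0,0, 0,0,0,0,0,0]'; done
python3 - <<'E'
from tw import *
c=manip.camera("wrist"); s=manip.read_state(); e=s["eef_pos"]
r=go(c,260,400,80,400,zt=e[2]-15.3,zp=e[2]-6.3); A,B=[x[0].mean(0) for x in r['tip']]; print('gap',np.linalg.norm(A-B),e,s["finger_gap"],s["wrist_force"])
print(manip.sign_off())
E
```

```text
clock: 21.77
eef_pos: [546.3, -118.7, 85.0]
eef_rot: [-1.571, -0.0, -1.867]
wrist_force: [0.1, 0.4, -0.7]
finger_gap: 31.5
clock: 22.6
eef_pos: [546.4, -118.7, 85.0]
eef_rot: [-1.571, -0.0, -1.867]
wrist_force: [-0.0, -0.5, -1.1]
finger_gap: 31.5
pad [296 255   9  75 415] [300.1 295.1] [ 533.6 -113.2]
pad [355 266   8  64 406] [358.3 296.8] [ 560.4 -122.3]
tip [300 140  11  72 630] [305.  175.2] [553.1 -59.7]
tip [348 140  10  71 650] [352.3 174.7] [574.2 -65.9]
gap 22.03770107607052 [ 546.36024805 -118.71351644   85.05384259] 31.129509625166495 [-0.88739584  0.12487838  0.31138333]
the job is handed in; nothing more can be done
None
```

I laid the plate flush on the block and let go of it. Then I picked up the dark grey steel tweezers with blue pads and squeezed them to 31 mm over the pads. I held them over the plate's lines and handed the job in still holding them there, at about 22.7 s of the 61 s allowed. The hand-in reports no verdict.

- **Plate:** its centre came out within about 1.3 mm of the block's and parallel to it, and the edges coincided in all three camera views.
- **Tweezers:** the tip gap was 22.04 mm, about 0.3 mm off midway between the lines and parallel to about 0.01 rad. The tips are roughly at the plate's middle and about 11 mm above it by the arm's height reading. The gap held steady over the two-second wait.
- **Contact:** the wrist force showed only about the tweezers' weight, so there was no sign of touching the plate or block.
- **Disagreements:** the plate's lengthwise offset in the grip differed by 1–2 mm between views. The finger-opening reading wavered between 31.1 and 31.5 mm. Both are within tolerance.
- **Other things:** I never steered near the other things on the table, but I did not measure their positions again at the end.

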